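# Unlock and lift out the lens frame of a cue light station

### The arm

A 6-joint arm with a two-finger parallel gripper is mounted at the origin on the work surface. World frame = base frame: x ahead of the robot, y to its left, z up, the work surface at z = 0. Lengths are in m, angles in rad, forces in N, time in s.
With the tool pointing down it reaches from about 0.275 to 0.825 m from the base axis. Payload 4.9 kg.
Tool frame: the origin (TCP) lies midway between the tips of the shut fingers; the grasp point (between the pads) lies 19 mm behind it (bot.grip_depth is the distance from the TCP to the grasp point, in m); z points along the fingers, y is the line along which they close (so a half turn about z gives the same grasp; the last joint's range is limited). The gripper opens to 85 mm and grips with 20 to 120 N. Pads are 22 mm wide; open, the fingers measure 114 mm over their backs; the gripper's body (76 mm by 85 mm) begins 54 mm behind the grasp point. The pads swing forward as they close: fully open they stand 13 mm farther back than shut.
Start: joints at [1.143, 0.326, -0.193, 1.052, 0, 1.437], TCP at [0.159, 0.526, 0.231] pointing down, gripper open.
Joint ranges: [-2.65, 2.65], [-0.97, 1.79], [-1.3, 1.35], [-1.93, 2.1], [-1.47, 1.37], [-3.14, 3.14]. Speed limits (rad/s): [2.57, 2.57, 3.14, 3.14, 3.14, 3.14].

### API

Orientations are given as a unit quaternion [w, x, y, z].
In Python, from cell import bot gives the robot as it stands. Calls block until the motion is done:
- bot.move_pose(position, orientation): joint-space move of the TCP to a pose.
- bot.move_linear(position, speed=0.15, rotation=None, until_force=None): straight line of the TCP; rotation=None keeps the orientation; speed is the mean speed in m/s. With until_force (N) it stops when the force on the tool has changed by that much, and returns True; else False.
- bot.goto_joints(angles): joint-space move.
- bot.set_gripper(opening, grasp_force=None): opening from 0.0 (shut) to 1.0 (fully open); grasp_force is the grip in N (None keeps the last); returns when the fingers have stopped.
- bot.wait(seconds).
- bot.solve_ik(position, orientation): joint angles nearest the present ones, or None.
- bot.camera(name): name is "scene" or "top" or "wrist"; returns the picture (420x560x3 uint8, red, green, blue); there is no depth.
- bot.calibration(name): a dict with "mtx" (3x3 intrinsics, pixels), "extrinsics" (4x4, takes a point from world to camera coordinates); the wrist camera has in their place "hand_eye" (4x4, takes a point from camera to tool coordinates, whose origin is the TCP and whose axes are the flange's). Camera axes: x right, y down, z forward; pixel columns grow to the right and rows downward; lengths in m; the calibration is good to about 2 mm. The wrist camera is an equidistant fisheye: a pixel r from the principal point sees the ray r / f radians off the axis. A picture is of the moment at which its call begins: read the wrist's pose just before it. calibration takes no time and is no camera call.
A pose or a line that the arm cannot do raises bot.PlanningError and nothing moves.
- bot.close_job(): hands the job in; it is judged then, once.
Trained networks look in the newest picture that a camera, given by its name, has taken for a name from the list of things; names that differ only in an ending like _2 or _b are one class to them, and where a whole thing is asked for, a point or a joint stands for the part that bears it (a point fixed in the world has none). Each returns a list of dicts, best first, with "confidence" (0 to 1); they miss things now and then, are a little off and sometimes report something else, mostly with a low value. They report only what shows in the picture. A call takes as long as a camera call. They do not tell look-alikes from the thing itself.
- bot.search_frame(camera, thing): "bbox" ([left, top, width, height] in pixels, round what is visible of it).
Readings, each from a call of its own:
- bot.read_clock(): time.
- bot.read_joint_positions(): joint angles.
- bot.read_joint_vel(): joint speeds.
- bot.read_joint_efforts(): joint torques, N m.
- bot.read_position(): TCP position.
- bot.read_tool_rot(): TCP orientation.
- bot.read_ft_force(): force on the tool from outside, world axes, zero at the start.
- bot.read_moment(): the same for the moment, N m.
- bot.read_gripper_width(): opening from 0.0 (shut) to 1.0 (fully open).
- bot.read_finger_force(): force on a finger pad.
Only numpy, scipy, OpenCV 4.12 (cv2) and the standard library are available. Lean on these libraries where they do the work, as an engineer would, in place of code of your own. Each camera call takes 0.05 s, during which the arm holds its last target. There are 200 camera calls.

### The job

The lamps under the blue lenses need checking: slide the orange transport lock of the cue light station all the way to its open end stop, then take the lens frame by its black handle and lift it straight up out of the recess, both lenses staying in their seats, until its underside is about 100 mm above the station's deck. Finish holding it there over the recess, level and still; do not let go or put it back. Keep the frame level all the way, keep the fingers off the lenses, do not press the cue button, leave the flap folded open, and do not disturb the torch and the headset clip.

Things in the scene. Friction and masses are not known exactly. Their poses are not given: they have to be found in the camera images.
- station: the cue light station: a dark steel housing fixed on the console, 360 mm wide (y), 300 deep (x -85 to +215), its flat deck 75 mm up. Origin: under the recess centre, at console height; x away from the robot at yaw 0, y along the recess, z up. The recess, 186 (y) x 116 (x) mm, holds the lens frame; on the deck: transport lock at its -y end, cue button at its +y end, folded flap on its +x side
- deck (a point): the middle of the recess mouth, at the height of the deck (75 mm above the console top); axes as the station's
- lock (a joint): the sliding transport lock, in m: 0 = fully locked (steel tongue 14 mm over the frame's edge), 0.028 = open end stop; it starts between 0 and 0.006. Its grip moves along the station's -y, away from the recess, as the value grows. About 3 N of friction, no spring: it stays where it is left
- lock_grip (a point): centre of the top of the lock's orange grip (24 mm along x, 12 mm along y, standing 24 mm above the deck, free deck around it); axes as the station's; moves with the lock. Pinch it from above across its 12 mm width, fingers closing along the station's y
- frame: the lens frame: a loose aluminium plate 180 (y) x 110 (x) x 10 mm, 0.33 to 0.5 kg with its lenses, on ledges in the recess with 3 mm play all round; its underside is 33 mm above the console, its upper face 32 mm below the deck. Origin: centre of its underside, under its centre of mass; axes as the station's when seated
- handle (a point): middle of the bar of the frame's black bow handle, 35 mm above the frame's underside, axes as the frame's. Bar along x: 66 mm long, 10 wide (y), 10 high, 20 mm free under it between 10 mm legs; seated, its top is 2 mm below the deck. Pinch it across its width, fingers closing along y. The lens tops are 19.5 mm below this point: keep the fingertips above them
- lens_l: blue acrylic lens in the frame's +y seat: a round flange 60 mm across and 4 mm thick with a dome, 11.5 mm high in all, 22 g, lying loose. Origin: centre of its underside
- lens_r: blue acrylic lens in the frame's -y seat, same size as the other. Origin: centre of its underside
- seat_l (a point): centre of the floor of the frame's +y lens seat (a round pocket 6 mm deep), 47 mm from the frame's middle, 4 mm above its underside
- seat_r (a point): centre of the floor of the frame's -y lens seat, 47 mm from the frame's middle, 4 mm above its underside
- cue_button (a joint): the black rubber cue push button on the deck, at x -45, y +137 mm in the station's axes: travel in m, 0 = up, 0.006 = pressed
- flap (a joint): the hinged aluminium flap (196 x 124 mm) that can cover the recess, in rad: 0 = folded right back flat on the deck, as it starts and should stay; 3.1 = shut. The hinge runs along y, 66 mm beyond the recess centre (+x)
- torch: silver metal torch with a knurled barrel, 127 mm long, 32 mm across its six-sided ends, lying on the console top beside the station, loose. Origin: under its middle, x along the barrel
- clip: white plastic headset desk clip, about 66 x 68 mm, 26 mm high, lying on the console top beside the station, loose. Origin: under its middle
There are look-alikes about, which are no part of the job. Leave any turquoise or yellow look-alike of the lens_r alone.

How it is judged:
By the outcome, as a careful person would: the job done as asked, in the order asked, and still so for the second after the job is handed in, while the arm keeps its last pose, push and grip.
It also fails if it takes over 50 s, if anything falls off the work surface, if the arm or the gripper's body presses on something with over 40 N, if the wrist force passes 120 N, or if a joint passes its speed limit or range.

## Working session

There is one attempt and no reset: what is moved stays moved. The work goes in short steps, each a Python script; the robot and the scene stay as the last script left them, time stands still between calls to the robot, and variables do not carry over. Pictures are saved under pics/ and viewed, at most 10 in all, crops included, and the job is handed in when it is done.

```bash
ls; mkdir -p pics; python3 - <<'E'
from cell import bot
import cv2,numpy as np
ims=[]
for c in ["scene","top"]:
    im=bot.camera(c); cv2.imwrite(f"pics/{c}0.png",im[:,:,::-1])
    k=bot.calibration(c); print(c,np.round(k["mtx"],1).tolist(),np.round(k["extrinsics"],3).tolist())
    for t in ["station","lock_grip","frame","handle","lens_l","cue_button","flap","torch","clip"]:
        print(t,[(np.round(d["bbox"]).astype(int).tolist(),round(d["confidence"],2)) for d in bot.search_frame(c,t)])
print(bot.read_clock(), bot.read_tool_rot(), bot.grip_depth)
E
```

```text
pics
scene [[428.3, 0.0, 278.3], [0.0, 428.3, 209.7], [0.0, 0.0, 1.0]] [[-0.378, 0.926, -0.016, 0.185], [0.675, 0.264, -0.689, -0.274], [-0.634, -0.271, -0.725, 1.453], [0.0, 0.0, 0.0, 1.0]]
station [([140, 173, 182, 143], 0.56), ([215, 198, 73, 37], 0.48)]
lock_grip []
frame [([213, 200, 74, 40], 0.8)]
handle [([213, 196, 69, 40], 0.97)]
lens_l [([185, 164, 21, 10], 0.77), ([241, 174, 21, 11], 0.66), ([221, 204, 24, 18], 0.61), ([253, 218, 23, 14], 0.58), ([221, 161, 16, 14], 0.56)]
cue_button [([299, 202, 14, 12], 0.42)]
flap [([176, 217, 96, 64], 0.71)]
torch [([336, 252, 18, 49], 0.77), ([214, 197, 66, 37], 0.48)]
clip [([140, 196, 24, 24], 0.75)]
top [[446.8, 0.0, 284.0], [0.0, 446.8, 210.4], [0.0, 0.0, 1.0]] [[0.02, -1.0, 0.008, -0.013], [-0.991, -0.021, -0.134, 0.496], [0.135, -0.005, -0.991, 0.988], [0.0, 0.0, 0.0, 1.0]]
station [([236, 108, 165, 132], 0.87)]
lock_grip [([353, 196, 28, 16], 0.63)]
frame [([274, 176, 80, 48], 0.78)]
handle [([278, 179, 77, 47], 0.62)]
lens_l [([329, 271, 29, 24], 0.96), ([287, 253, 23, 30], 0.79), ([324, 190, 26, 23], 0.72), ([283, 189, 26, 27], 0.71), ([414, 263, 27, 27], 0.66)]
cue_button [([249, 215, 14, 11], 0.54)]
flap [([270, 114, 92, 60], 0.88), ([275, 177, 80, 50], 0.18)]
torch [([182, 148, 31, 54], 0.92), ([409, 177, 40, 28], 0.65)]
clip [([410, 177, 41, 26], 0.77), ([235, 107, 165, 137], 0.51)]
1.0 [-1.61983308e-05  1.46360437e-01  9.89231329e-01 -2.17405287e-06] 0.0187
```

```bash
python3 - <<'E'
import cv2
im=cv2.imread("pics/top0.png")[95:305,170:455]
cv2.imwrite("pics/topc.png",cv2.resize(im,None,fx=2.8,fy=2.8,interpolation=cv2.INTER_CUBIC))
E
```

```text
(no output)
```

View pics/topc.png

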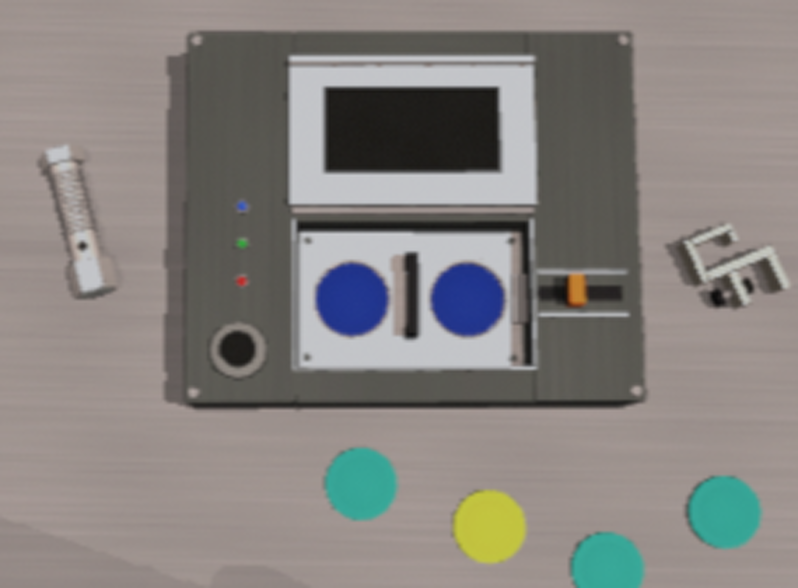

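View pics/scene0.png

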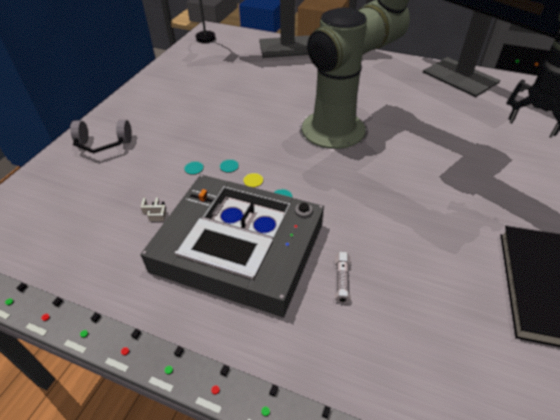

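The top view (crop) shows the station almost square to the world axes. In crop pixels:
- Blue lenses at (352,298) and (468,298), with the black handle bar between them at (411,295).
- Orange lock grip at (577,290) and cue button at (238,349).
- Turquoise look-alikes at (361,483), (607,567) and (724,511), and a yellow one at (490,526), all on the console. These could be taken for the lenses.

Black things that could be taken for the handle are the button (238,349) and the flap window (412,130). The lock's look-alikes are the LEDs at x=242. My choice is the orange block at (577,290) and the bar at (411,295).

```bash
cat > h.py <<'E'
from cell import bot
import cv2,numpy as np
from scipy.spatial.transform import Rotation as R
def back(cam,uv,z):
    k=bot.calibration(cam);E=np.array(k["extrinsics"]);uv=np.atleast_2d(uv)
    d=(E[:3,:3].T@np.linalg.inv(k["mtx"])@np.c_[uv,np.ones(len(uv))].T).T
    c=-E[:3,:3].T@E[:3,3]; return c+d*((z-c[2])/d[:,2])[:,None]
def tool():
    T=np.eye(4);q=bot.read_tool_rot();T[:3,:3]=R.from_quat(np.r_[q[1:],q[0]]).as_matrix();T[:3,3]=bot.read_position();return T
def wback(T,uv,z):
    k=bot.calibration("wrist");K=k["mtx"];uv=np.atleast_2d(uv).astype(float)
    x=(uv[:,0]-K[0][2])/K[0][0];y=(uv[:,1]-K[1][2])/K[1][1];r=np.hypot(x,y)+1e-9
    d=np.c_[np.sin(r)*x/r,np.sin(r)*y/r,np.cos(r)]
    M=T@np.array(k["hand_eye"]);d=d@M[:3,:3].T;c=M[:3,3];return c+d*((z-c[2])/d[:,2])[:,None]
def quat(psi): return [0,-np.sin(psi/2),np.cos(psi/2),0]
E
python3 - <<'E'
from h import *
c=lambda *p: np.array([[170+a/2.8,95+b/2.8] for a,b in p])
s=back("top",c((196,40),(625,40),(193,392),(637,390)),.075)
print(s.round(4),s.mean(0))
print("recess",back("top",c((294,368),(536,368),(294,222),(534,222)),.075).round(4))
print("grip",back("top",c((577,280)),.099).round(4),"handle",back("top",c((411,295)),.073).round(4))
p=[.40,-.02,.33]
print(bot.solve_ik(p,quat(0)))
bot.move_pose(p,quat(0))
T=tool();im=bot.camera("wrist");cv2.imwrite("pics/w0.png",im[:,:,::-1]);np.save("T0.npy",T)
print(T.round(3), bot.calibration("wrist"))
for t in ["lock_grip","frame","handle","lens_l","cue_button"]:
    print(t,[(np.round(d["bbox"],1).tolist(),round(d["confidence"],2)) for d in bot.search_frame("wrist",t)])
print(bot.read_clock(),bot.read_joint_positions())
E
```

```text
[[ 0.7192  0.1012  0.075 ]
 [ 0.7272 -0.2456  0.075 ]
 [ 0.4347  0.094   0.075 ]
 [ 0.4435 -0.2513  0.075 ]] [ 0.58111762 -0.07540753  0.075     ]
recess [[ 0.455   0.0161  0.075 ]
 [ 0.459  -0.1727  0.075 ]
 [ 0.5711  0.0187  0.075 ]
 [ 0.5752 -0.1714  0.075 ]]
grip [[ 0.5251 -0.2001  0.099 ]] handle [[ 0.5149 -0.0747  0.073 ]]
[-0.23477924 -0.01025451 -0.34571192  1.23533892  0.         -0.23477924]
[[-1.    -0.001 -0.     0.4  ]
 [-0.001  1.     0.    -0.02 ]
 [ 0.     0.    -1.     0.33 ]
 [ 0.     0.     0.     1.   ]] {'mtx': array([[325.1922621 ,   0.        , 274.04295913],
       [  0.        , 325.1922621 , 211.89592741],
       [  0.        ,   0.        ,   1.        ]]), 'hand_eye': array([[-3.56678583e-04, -9.51367912e-01, -3.08056763e-01,
         7.88867541e-02],
       [ 9.99999930e-01, -3.72955900e-04, -6.03876470e-06,
         2.83891617e-04],
       [-1.09146500e-04, -3.08056744e-01,  9.51367979e-01,
        -1.42287159e-01],
       [ 0.00000000e+00,  0.00000000e+00,  0.00000000e+00,
         1.00000000e+00]])}
lock_grip [([137.0, 236.7, 43.6, 35.4], 0.65), ([178.8, 300.4, 126.3, 62.0], 0.16)]
frame [([171.8, 212.8, 126.3, 68.7], 0.84)]
handle [([173.9, 214.4, 124.2, 69.0], 0.68)]
lens_l [([111.2, 84.7, 34.4, 35.7], 0.78), ([181.2, 230.7, 45.2, 38.3], 0.62), ([249.8, 229.1, 38.5, 36.1], 0.6), ([168.0, 102.9, 39.5, 37.9], 0.59), ([64.1, 123.5, 29.7, 36.1], 0.56), ([170.4, 217.8, 131.3, 62.0], 0.51)]
cue_button [([323.9, 219.4, 23.1, 20.5], 0.81)]
3.4667 [-2.33998002e-01 -1.00526170e-02 -3.45697020e-01  1.23529518e+00
  1.91363004e-05 -2.34742484e-01]
```

View pics/w0.png

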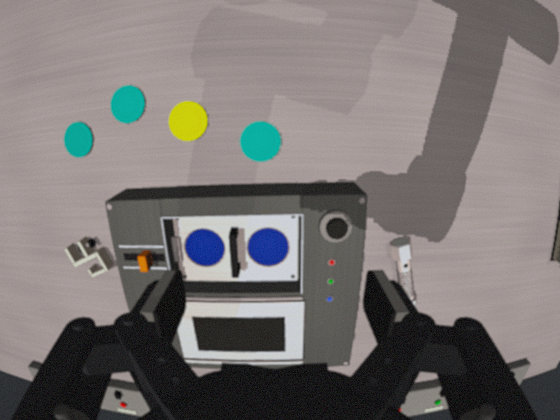

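The wrist view shows the orange grip at (145,261), the handle bar at (236,251), lenses at (205,247) and (268,247), and the cue button at (336,227). The choice holds, so next I take a close view with the fingers over the grip.

```bash
python3 - <<'E'
from h import *
T=np.load("T0.npy")
print("w0 grip",wback(T,[[145,256]],.099),"bar",wback(T,[[238,250]],.073))
bot.set_gripper(0.45)
psi=.024
for n,p in (("h",[.515,-.0755,.20]),("g",[.522,-.2005,.20])):
    bot.move_pose(p,quat(psi));bot.wait(.2)
    T=tool();im=bot.camera("wrist");cv2.imwrite(f"pics/c{n}.png",im[:,:,::-1]);np.save(f"T{n}.npy",T)
a=cv2.imread("pics/ch.png")[130:330,130:430];b=cv2.imread("pics/cg.png")[130:330,130:430]
f=lambda x:cv2.resize(x,None,fx=2.6,fy=2.6,interpolation=cv2.INTER_CUBIC)
cv2.imwrite("pics/ch2.png",f(a));cv2.imwrite("pics/cg2.png",f(b))
print(bot.read_clock(),bot.read_position())
E
```

```text
w0 grip [[ 0.50441965 -0.19272728  0.099     ]] bar [[ 0.50464941 -0.06794098  0.073     ]]
5.8167 [ 0.52204003 -0.19939372  0.20021301]
```

View pics/ch2.png

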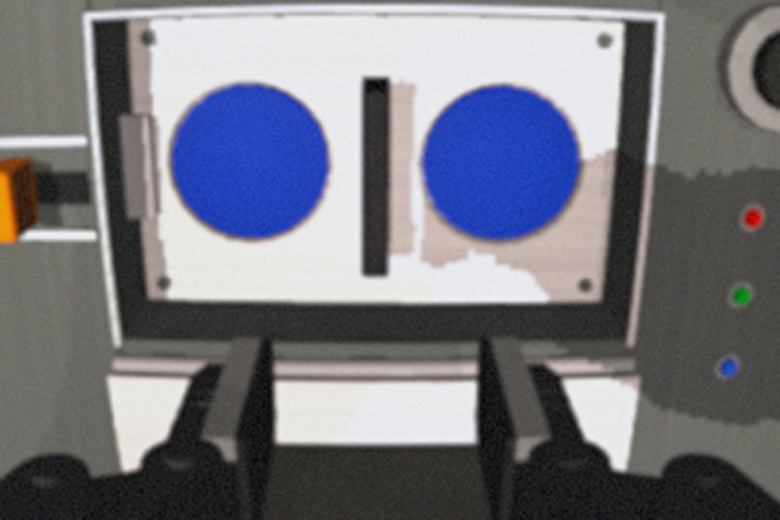

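View pics/cg2.png

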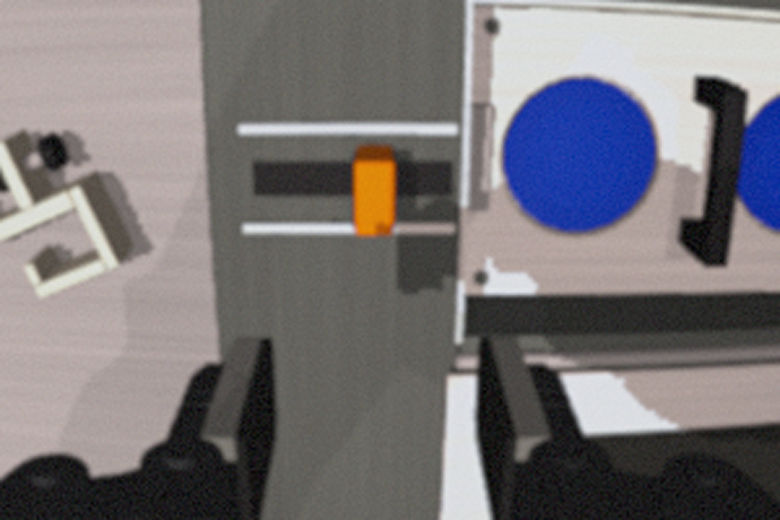

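Close views: the bar is at crop (375,177), centred between the finger planes. The grip top is at (375,197), also centred, and the lock's steel tongue is at (138,165), over the frame's edge.

```bash
python3 - <<'E'
from h import *
c=lambda *p: np.array([[130+a/2.6,130+b/2.6] for a,b in p])
Th=np.load("Th.npy");Tg=np.load("Tg.npy")
print("tool",Th[:3,3],Tg[:3,3])
print("bar",wback(Th,c((375,177),(375,80),(375,274)),.073))
print("recess inner mouth",wback(Th,c((88,16),(660,18),(118,345),(632,345)),.075))
print("grip",wback(Tg,c((375,197),(375,160),(375,235)),.099))
print("bar g",wback(Tg,c((728,90),(712,264)),.073))
# top-cam colour centroid of orange
im=cv2.cvtColor(cv2.imread("pics/top0.png"),cv2.COLOR_BGR2HSV)
m=cv2.inRange(im,(5,150,120),(20,255,255));y,x=np.nonzero(m[150:230,340:400]);print(x.mean()+340,y.mean()+150,x.min()+340,x.max()+340,y.min()+150,y.max()+150)
print(back("top",[[x.mean()+340,y.mean()+150]],.095))
E
```

```text
tool [ 0.51530345 -0.07525419  0.20178629] [ 0.52200435 -0.19934872  0.20022576]
bar [[ 0.51197243 -0.07498933  0.073     ]
 [ 0.47937074 -0.07578077  0.073     ]
 [ 0.54675084 -0.07414355  0.073     ]]
recess inner mouth [[ 0.45817631 -0.17054955  0.075     ]
 [ 0.45431932  0.01719169  0.075     ]
 [ 0.57727199 -0.16793997  0.075     ]
 [ 0.57266221  0.02102078  0.075     ]]
grip [[ 0.51693539 -0.19903851  0.099     ]
 [ 0.50544849 -0.19933133  0.099     ]
 [ 0.52905506 -0.19872936  0.099     ]]
bar g [[ 0.48321875 -0.07923668  0.073     ]
 [ 0.5467414  -0.07619158  0.073     ]]
375.53968253968253 198.0793650793651 373 378 193 203
[[ 0.51906125 -0.19973208  0.095     ]]
```

```bash
python3 - <<'E'
from h import *
psi=.023; u=np.array([-np.sin(psi),np.cos(psi),0])
g=np.array([.5175,-.1992,0])
bot.move_linear([*g[:2],.12],rotation=quat(psi),speed=.12)
print(bot.move_linear([*g[:2],.081],speed=.06,until_force=10), bot.read_position(),bot.read_ft_force())
bot.set_gripper(0,grasp_force=35); 
w=bot.read_gripper_width();p0=np.array(bot.read_position());print("w*85",w*85,bot.read_finger_force(),bot.read_ft_force())
hit=bot.move_linear(p0-.036*u,speed=.04,until_force=14)
p1=np.array(bot.read_position());print(hit,"slid",(p0-p1)@u,bot.read_ft_force(),bot.read_gripper_width()*85)
bot.wait(.2);print("slid",(p0-bot.read_position())@u,bot.read_ft_force(),bot.read_clock())
E
```

```text
False [ 0.51763208 -0.19926407  0.08102013] [ 0.23625127 -0.46113484  0.32003585]
w*85 11.067475533319168 38.73335659503937 [-0.41322547  0.34998091  3.58560645]
True slid 0.02254715551783796 [-0.39957277  2.46568581  5.62528347] 11.04546168203809
slid 0.022546053010503893 [-0.2016013  -0.07185819  4.80512087] 8.625
```

```bash
python3 - <<'E'
from h import *
psi=.023; u=np.array([-np.sin(psi),np.cos(psi),0])
p0=np.array(bot.read_position())
hit=bot.move_linear(p0-.015*u,speed=.02,until_force=25)
print(hit,"slid",(p0-bot.read_position())@u,bot.read_ft_force(),bot.read_gripper_width()*85)
bot.wait(.2);p=np.array(bot.read_position());print("slid",(p0-p)@u,bot.read_ft_force())
bot.set_gripper(.45);bot.move_linear([p[0],p[1],.2],speed=.15)
T=tool();im=bot.camera("wrist");cv2.imwrite("pics/a.png",im[:,:,::-1]);np.save("Ta.npy",T)
cv2.imwrite("pics/a2.png",cv2.resize(im[130:330,180:480,::-1],None,fx=2.6,fy=2.6,interpolation=cv2.INTER_CUBIC))
print(T[:3,3],bot.read_clock())
E
```

```text
True slid -6.862348870478463e-05 [-0.07987651  2.72563403  5.16413798] 11.202763748796654
slid -8.587370383941016e-05 [0.42137709 2.63357236 5.72983045]
[ 0.51785005 -0.2215901   0.1991286 ] 10.6917
```

View pics/a2.png

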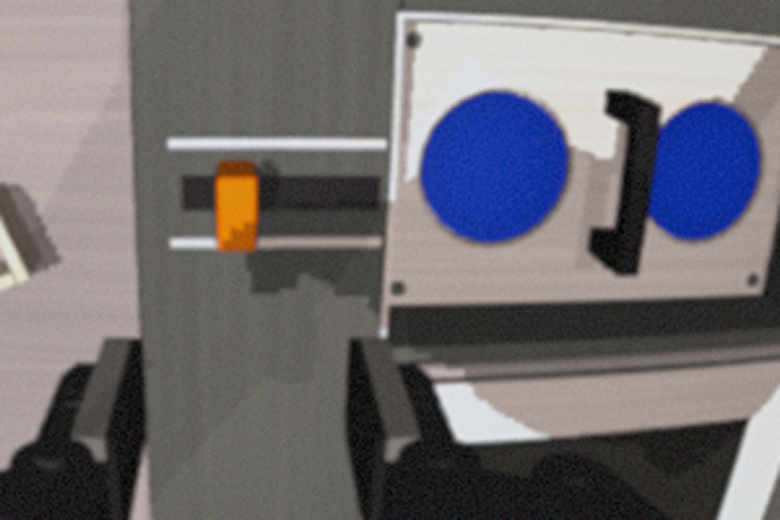

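The tongue is clear of the recess, the grip is at (237,205) at the outer end of its slot, and two pushes stopped hard there. Next I move over the handle and check the centring.

```bash
python3 - <<'E'
from h import *
psi=.023
bot.move_linear([.5145,-.075,.2],rotation=quat(psi),speed=.15);bot.move_linear([.5145,-.075,.15],speed=.1);bot.wait(.2)
T=tool();im=bot.camera("wrist");np.save("Tb.npy",T)
cv2.imwrite("pics/b2.png",cv2.resize(im[110:310,130:430,::-1],None,fx=2.6,fy=2.6,interpolation=cv2.INTER_CUBIC))
print(T[:3,3],bot.read_clock())
E
```

```text
[ 0.51507005 -0.07520535  0.15074441] 12.725
```

View pics/b2.png

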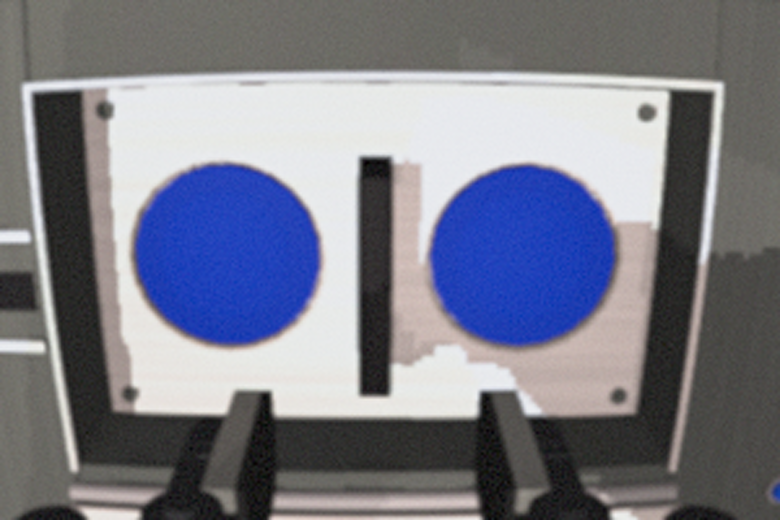

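The bar is centred at crop (375,277) between the fingers (252 and 500). Both lenses are seated and the tongue is gone.

```bash
python3 - <<'E'
from h import *
T=np.load("Tb.npy")
e=wback(T,np.array([[130+375/2.6,110+v/2.6] for v in (160,395)]),.073);print(e)
x=.5*e[:,0].mean()+.5*.5155; y=e[:,1].mean(); print(x,y)
bot.move_linear([x,y,.09],speed=.1)
print(bot.move_linear([x,y,.0545],speed=.05,until_force=8),bot.read_position(),bot.read_ft_force())
bot.set_gripper(0,grasp_force=75)
p=np.array(bot.read_position());f0=np.array(bot.read_ft_force());print(p,bot.read_gripper_width()*85,bot.read_finger_force(),f0)
print(bot.move_linear(p+[0,0,.015],speed=.03,until_force=15))
bot.wait(.2);print(bot.read_position(),bot.read_ft_force()-f0,bot.read_moment(),bot.read_gripper_width()*85,bot.read_clock())
T=tool();im=bot.camera("wrist")
cv2.imwrite("pics/d2.png",cv2.resize(im[80:330,110:450,::-1],None,fx=2.3,fy=2.3,interpolation=cv2.INTER_CUBIC))
np.save("p.npy",p)
E
```

```text
[[ 0.47838633 -0.07566093  0.073     ]
 [ 0.54723774 -0.07409324  0.073     ]]
0.5141560177371869 -0.07487708845749937
False [ 0.51431302 -0.0748973   0.05456412] [ 0.90199606 -0.08155807  0.35283094]
[ 0.51444636 -0.07509676  0.05502714] 7.9148804591587965 73.62526416778564 [-1.56729601 -1.1461704   4.77393544]
False
[ 0.51424519 -0.07502465  0.06982198] [ 1.66892819  1.41530968 -8.33482564] [-0.01522061  0.01065394  0.0595156 ] 7.896610684326661 15.575
```

View pics/d2.png

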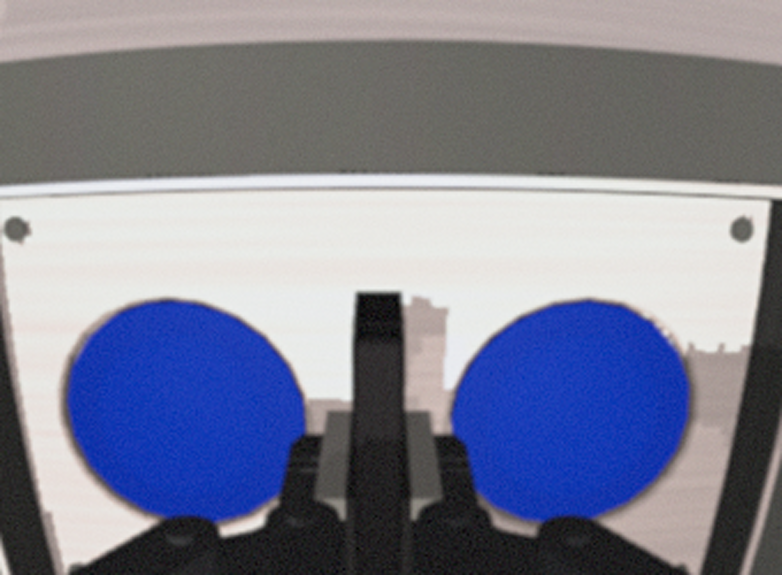

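The frame is lifted 15 mm: both lenses are seated at (185,410) and (572,410), the fingertips are on the bar, and there is no side load. I lift the rest with a force guard.

```bash
python3 - <<'E'
from h import *
p=np.load("p.npy")
q=np.array(bot.read_position())
print(bot.move_linear([q[0]+.0007,q[1],p[2]+.055],speed=.05,until_force=10),bot.read_ft_force())
if abs(bot.read_position()[2]-p[2]-.055)<.004:
    print(bot.move_linear([p[0]+.001,p[1],p[2]+.142],speed=.07,until_force=12))
bot.wait(.5);print(bot.read_position()-p,bot.read_tool_rot(),bot.read_ft_force(),bot.read_moment(),bot.read_gripper_width()*85,bot.read_clock())
im=bot.camera("wrist");s=bot.camera("scene")
a=cv2.resize(im[:,:,::-1],(400,300));b=cv2.resize(s[130:310,120:360,::-1],(400,300),interpolation=cv2.INTER_CUBIC)
t=bot.camera("top");c=cv2.resize(t[95:305,170:455,::-1],(400,300),interpolation=cv2.INTER_CUBIC)
cv2.imwrite("pics/e.png",np.vstack([np.hstack([a,b]),np.hstack([c,c*0])]))
E
```

```text
False [-0.15375543  0.08260832 -2.94012938]
False
[9.84343901e-04 1.18493740e-05 1.41975255e-01] [-3.11956139e-05 -1.15004058e-02  9.99933868e-01  1.02182444e-05] [ 0.44805154 -0.79840909 -3.29797112] [-0.05605706  0.01271206  0.01447619] 8.17500831252093 18.4667
```

View pics/e.png

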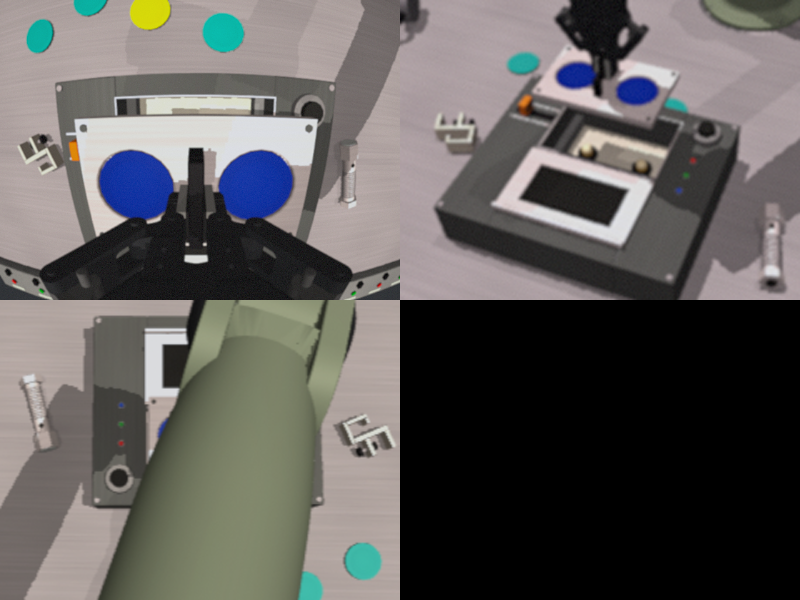

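The frame hangs level over the recess with both lenses seated at (136,184) and (256,184). The torch, clip and flap have not moved.

```bash
python3 -c "
from cell import bot
print(bot.close_job())"
```

```text
the job is handed in; nothing more can be done
None
```

I slid the lock to its open end stop and lifted the lens frame straight up until its underside is about 100 mm above the deck; it is held level and still over the recess with both lenses seated, and the job is handed in.

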